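# Swap the matching cartridge on the test stand

### The arm

A 7-joint arm with a two-finger parallel gripper is mounted at the origin on the work surface. World frame = base frame: x ahead of the robot, y to its left, z up, the work surface at z = 0. Lengths are in mm, angles in rad, forces in N, time in s.
With the tool pointing down it reaches from about 425 to 950 mm from the base axis. Payload 4.7 kg.
Tool frame: the origin (TCP) lies at the centre of the arm's flange, where the gripper is bolted on; the fingertips stand 173 mm ahead of it and the grasp point (between the pads) lies 155 mm ahead of it (finger_overhang is the distance from the TCP to the fingertips, in mm); x points along the fingers, y is the direction in which the jaws open and shut, and the axes are right-handed (so a half turn about x gives the same grasp; the last joint's range is limited). The gripper opens to 85 mm and grips with 20 to 120 N. Pads are 22 mm wide; open, the fingers measure 114 mm over their backs; the gripper's body (76 mm by 85 mm) begins 54 mm behind the grasp point. The pads swing forward as they close: fully open they stand 13 mm farther back than shut.
Start: joints at [1.222, 0.469, -0.049, 1.532, 0.024, 1.141, -0.082], TCP at [212.24, -640.769, 404.735] pointing down, gripper open.
Joint ranges: [-2.59, 2.59], [-0.33, 1.99], [-1.39, 1.29], [0.1, 2.45], [-1.04, 4.18], [0.21, 1.99], [-2.66, 2.66]. Speed limits (rad/s): [2.57, 2.57, 3.14, 3.14, 3.14, 3.14, 3.14].

### API

Orientations are given as [roll, pitch, yaw] about the fixed x, y, z axes, in that order (R = Rz(yaw) Ry(pitch) Rx(roll)).
In Python, from station import * gives the robot as it stands.
- The arm moves only by the tool jog_arm, never from a script. Its argument "deltas" is text: rows parted by semicolons, each of 6 numbers parted by spaces: the shift along the tool's x, y, z in mm, then the turn, a rotation vector about the tool's x, y, z in rad. A call has 1 to 8 rows; each row is the pose to reach, as a shift and turn from the pose measured when the call began, along the tool's axes at that moment; what a row does not reach only later rows make up. A row lasts 1/8 s, in which the tool goes at most 62.5 mm and 10.7 degrees, less where a joint would pass 70% of its speed; a pose out of reach is approached as far as the arm can. A call with a gripper value outside its range is refused whole. "fingers" is the opening in per cent of the stroke, from 0 (shut) to 100 (fully open), set as the call begins (left out, the last holds). The fingers move at their own pace and stop on an object; "newtons" is the grip in N (left out, the last holds). Time passes only in rows, so rows that repeat a pose let the fingers close. It gives the time, the measured TCP pose, the force and the opening at its end, in the units of the state.
- observe(): the state, without advancing time (a new reading comes with each control period).
- read_camera(name): name is "scene" or "top" or "wrist"; returns (picture, depth): 400x640x3 uint8, red, green, blue; 400x640 float32, mm along the optical axis (not along the pixel's ray), 0 where there is no reading.
- camera_params(name): a dict with "K" (3x3 intrinsics, pixels), "T" (4x4, takes a point from camera to world coordinates). Camera axes: x right, y down, z forward; pixel columns grow to the right and rows downward; lengths in mm; the calibration is good to about 2 mm. A picture is of the moment at which its call begins: read the wrist's pose just before it. camera_params takes no time and is no camera call; for the wrist camera it gives the pose at the moment of the call.
- finish_job(): hands the job in, once; it reports no verdict.
The state is a dict: "time": time; "joints": joint angles; "qd": joint speeds; "joint_torque": joint torques, N m; "position": TCP position; "tcp_rot": TCP orientation; "wrist_force": force on the tool from outside, world axes, zero at the start; "torque": the same for the moment, N m; "gripper_width": finger opening in mm.
Only numpy, scipy, OpenCV 4.12 (cv2) and the standard library are available. Lean on these libraries where they do the work, as an engineer would, in place of code of your own. Each camera call takes 0.05 s, during which the arm holds its last target.

### The job

The cartridge on the cork mat is a replacement for the one of the same length on the sloping test stand: take that old one out of its bay and lay it flat, grip fin up, in the steel tray. Then lay the replacement in the emptied bay, flat on the ramp with its end down at the ledge, let go, and after that press the red button fully down and release it. Leave the other cartridge on the stand, the one on the rubber pad and everything else on the bench where they are.

Things in the scene. Friction and masses are not known exactly. Their poses are not given: they have to be found in the camera images.
- fitted_long: long cartridge, grey plastic slab 115 mm long (x), 60 wide (y), 24 thick, about 220 g; across its middle an upright grip fin, 12 thick (x), 44 wide (y), its top 54 above the underside. Ends alike, either may lead. Origin: middle of one short bottom edge; the slab lies along -x from it; z up through the fin. At the start it lies in one of the two bays.
- fitted_short: short cartridge, grey plastic slab 75 mm long (x), 60 wide (y), 24 thick, about 160 g; across its middle an upright grip fin, 12 thick (x), 44 wide (y), its top 54 above the underside. Ends alike, either may lead. Origin: middle of one short bottom edge; the slab lies along -x from it; z up through the fin. At the start it lies in the other bay.
- spare_long: long cartridge, grey plastic slab 115 mm long (x), 60 wide (y), 24 thick, about 220 g; across its middle an upright grip fin, 12 thick (x), 44 wide (y), its top 54 above the underside. Ends alike, either may lead. Origin: middle of one short bottom edge; the slab lies along -x from it; z up through the fin. Starts flat on the cork mat or the rubber pad.
- spare_short: short cartridge, grey plastic slab 75 mm long (x), 60 wide (y), 24 thick, about 160 g; across its middle an upright grip fin, 12 thick (x), 44 wide (y), its top 54 above the underside. Ends alike, either may lead. Origin: middle of one short bottom edge; the slab lies along -x from it; z up through the fin. Starts on the other of mat and pad.
- fitted_long_mid (a point): middle of the underside of fitted_long, below its fin, 57.5 mm along -x from its origin
- fitted_short_mid (a point): middle of the underside of fitted_short, below its fin, 37.5 mm along -x from its origin
- spare_long_mid (a point): middle of the underside of spare_long, below its fin, 57.5 mm along -x from its origin
- spare_short_mid (a point): middle of the underside of spare_short, below its fin, 37.5 mm along -x from its origin
- bay_left: left bay of the test stand (seen from the robot): ramp 130 mm long falling away from the robot at 32 degrees, 72 clear between cheeks 12 high, a ledge 14 high at its low far end. Origin: on the ramp at the ledge's inner face, mid width, 45 above the bench; x points down the slope (ramp lies along -x), z square to the ramp. A cartridge lies lengthwise, end at the ledge; may stick rather than slide. Bays 90 mm apart.
- bay_right: right bay of the test stand (seen from the robot): ramp 130 mm long falling away from the robot at 32 degrees, 72 clear between cheeks 12 high, a ledge 14 high at its low far end. Origin: on the ramp at the ledge's inner face, mid width, 45 above the bench; x points down the slope (ramp lies along -x), z square to the ramp. A cartridge lies lengthwise, end at the ledge; may stick rather than slide. Bays 90 mm apart.
- mat: cork mat, 160 x 110 x 4 mm, fixed, to one side (left or right) nearer the robot; what lies on it is the replacement. Origin: centre of its underside; x along the 160 mm
- stock_pad: black rubber pad, 160 x 110 x 4 mm, fixed, at the back left, holding the spare that is not wanted. Origin: centre of its underside
- out_tray: open steel tray, 170 (x) x 120 (y) mm outside, walls 4 mm thick and 28 mm high, floor 4 mm thick, fixed, on the side opposite the mat. Origin: centre of its underside
- red_button (a joint): travel of the red push button in m: 0 up, 0.006 fully down; a spring brings it back, about 5 N holds it fully down
- red_button_top (a point): centre of the top face of the round red button (36 mm across) on its steel housing, on the flat right-hand part of the test stand; it is pressed straight down
- screw_jar: bystander: glass jar with brass cap, 63 mm across, 80 mm high; origin under its centre
- stylus: bystander: black stylus, 140 mm long, lying flat; origin under its middle
- console_lid: bystander: translucent blue console lid, 150 x 120 x 20 mm, lying flat; origin under its centre
- spring_barrel: bystander: upright chrome spring barrel, 40 mm across, 75 mm high; origin under its centre
Mind the look-alikes: they are no part of the job. Leave any orange look-alike of the spare_long alone.

How it is judged:
By the outcome, as a careful person would: the job done as asked, in the order asked, and still so for the second after the job is handed in, with the robot touching nothing.
It also fails if it takes over 62 s, if anything falls off the work surface, if the arm or the gripper's body presses on something with over 40 N, if the wrist force passes 120 N, or if a joint passes its speed limit or range.

## Working session

There is one attempt and no reset: what is moved stays moved. The work goes in short steps, Python scripts to look and compute and a tool call to move; the robot and the scene stay as the last step left them, time stands still between calls to the robot, and variables do not carry over. Pictures are saved under pics/ and viewed, and the job is handed in when it is done.

Besides the shell and the picture viewer there is one more tool, called by a JSON object that holds its "api" and its "payload". jog_arm: Moves the arm, as the interface text tells. Its arguments: {"type":"object","properties":{"deltas":{"type":"string"},"fingers":{"type":"number"},"newtons":{"type":"number"}},"required":["deltas"]}

```bash
ls; mkdir -p pics
python3 - <<'E'
from station import *
import cv2
o=observe();print(o)
for n in("scene","top","wrist"):
    c=camera_params(n);print(n,c["K"].tolist() if hasattr(c["K"],'tolist') else c["K"]);print(c["T"])
    p,d=read_camera(n);cv2.imwrite(f"pics/{n}0.png",p[:,:,::-1])
    import numpy as np;np.save(f"pics/{n}0.npy",d);np.save(f"pics/{n}0c.npy",p)
E
```

```text
pics
{'time': 0.0, 'joints': array([ 1.2221255 ,  0.46948577, -0.04858644,  1.53368208,  0.02410317,
        1.14099775, -0.08225164]), 'qd': array([-7.99172835e-04,  5.20607519e-04, -3.27322667e-04, -9.07569222e-05,
       -2.12922524e-03,  1.05193531e-03, -9.16726838e-04]), 'joint_torque': array([ 9.47978447e-05, -5.10307002e+01, -4.61753458e-02, -2.37711543e+01,
        1.08247128e-02,  7.20037657e-03,  3.81141859e-06]), 'position': array([ 212.12949139, -640.55386819,  403.63618425]), 'tcp_rot': array([-1.53100374,  1.56880913,  1.9304332 ]), 'wrist_force': array([-0.66474607,  0.26838534, -0.43058305]), 'torque': array([-0.03487332, -0.04031637, -0.00903933]), 'gripper_width': 85.66364333945573}
scene [[404.23415203595664, 0.0, 320.4339258840235], [0.0, 404.23415203595664, 195.45798328193223], [0.0, 0.0, 1.0]]
[[-5.32181459e-01  6.33436106e-01 -5.61730891e-01  1.14083317e+03]
 [ 8.46456100e-01  4.11547668e-01 -3.37846988e-01  2.63590432e+02]
 [ 1.71745580e-02 -6.55276443e-01 -7.55193894e-01  8.46444407e+02]
 [ 0.00000000e+00  0.00000000e+00  0.00000000e+00  1.00000000e+00]]
top [[490.7502791488563, 0.0, 319.21012439029084], [0.0, 490.7502791488563, 186.29961409001461], [0.0, 0.0, 1.0]]
[[ 1.13724991e-02 -9.94070406e-01  1.08142008e-01  4.22269168e+02]
 [-9.99674000e-01 -1.37752421e-02 -2.14973704e-02 -5.26252862e+01]
 [ 2.28595821e-02 -1.07862275e-01 -9.93902998e-01  1.24098256e+03]
 [ 0.00000000e+00  0.00000000e+00  0.00000000e+00  1.00000000e+00]]
wrist [[341.70749157558123, 0.0, 322.7769446284863], [0.0, 341.70749157558123, 197.48379546005296], [0.0, 0.0, 1.0]]
[[ 3.14376918e-01 -8.97591055e-01 -3.09026621e-01  2.92328432e+02]
 [-9.49297001e-01 -2.97779246e-01 -1.00810335e-01 -6.14830151e+02]
 [-1.53525905e-03  3.25050487e-01 -9.45695418e-01  3.72898232e+02]
 [ 0.00000000e+00  0.00000000e+00  0.00000000e+00  1.00000000e+00]]
```

View pics/scene0.png

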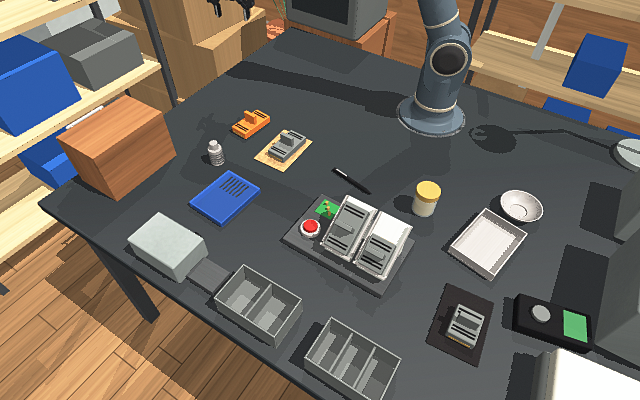

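View pics/top0.png

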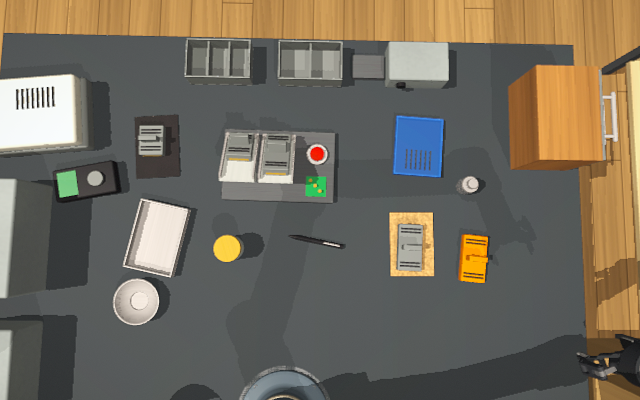

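View pics/wrist0.png

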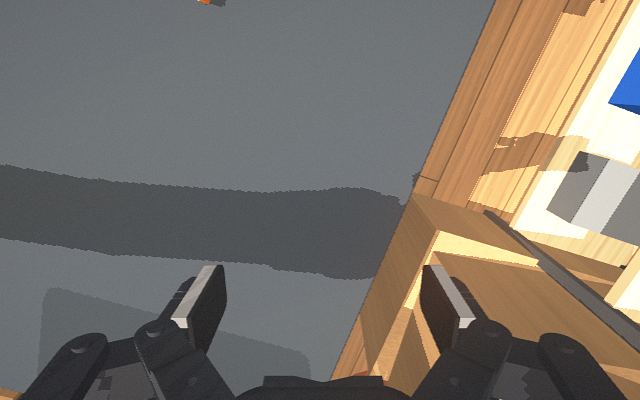

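Run:
```python
import cv2,numpy as np
p=cv2.imread("pics/top0.png")
a=p[120:210,215:345];b=p[205:285,385:495];c=p[190:285,115:200]
cv2.imwrite("pics/c1.png",cv2.resize(a,None,fx=6,fy=6,interpolation=cv2.INTER_NEAREST))
cv2.imwrite("pics/c2.png",cv2.resize(b,None,fx=6,fy=6,interpolation=cv2.INTER_NEAREST))
s=cv2.imread("pics/scene0.png")[185:305,270:420]
cv2.imwrite("pics/c3.png",cv2.resize(s,None,fx=5,fy=5,interpolation=cv2.INTER_NEAREST))
```

```text
(no output)
```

View pics/c1.png

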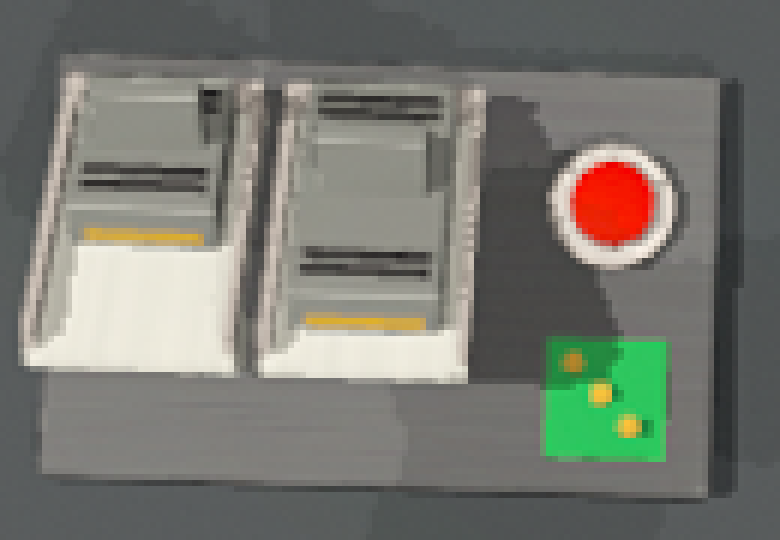

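View pics/c2.png

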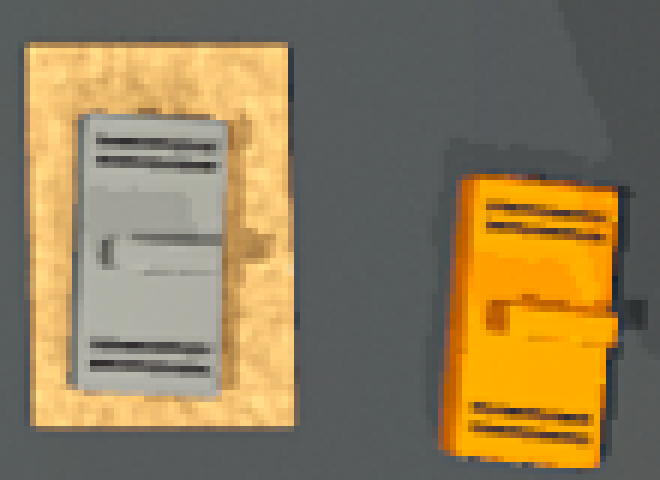

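View pics/c3.png

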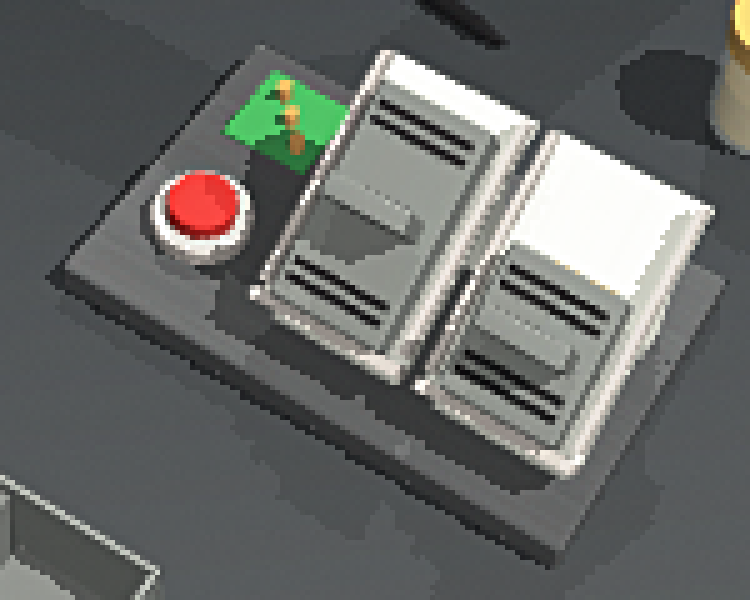

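```bash
cat > h.py <<'E'
import cv2,numpy as np
from station import *
def cloud(n,d,T=None,K=None):
    c=camera_params(n);K=c["K"];T=c["T"]
    K=np.array(K);T=np.array(T)
    v,u=np.mgrid[0:400,0:640]
    P=np.stack([(u-K[0,2])/K[0,0]*d,(v-K[1,2])/K[1,1]*d,d],-1)
    return P@T[:3,:3].T+T[:3,3]
def ray(n,uv,z,c=None):
    c=c or camera_params(n);K=np.array(c["K"]);T=np.array(c["T"])
    uv=np.atleast_2d(uv).astype(float)
    r=np.c_[(uv[:,0]-K[0,2])/K[0,0],(uv[:,1]-K[1,2])/K[1,1],np.ones(len(uv))]@T[:3,:3].T
    o=T[:3,3];return o+r*((z-o[2])/r[:,2])[:,None]
def proj(n,P):
    c=camera_params(n);K=np.array(c["K"]);T=np.array(c["T"])
    q=(np.atleast_2d(P)-T[:3,3])@T[:3,:3];q=q@K.T;return q[:,:2]/q[:,2:]
E
python3 - <<'E'
from h import *
d=np.load("pics/top0.npy");W=cloud("top",d)
p=np.load("pics/top0c.npy");hsv=cv2.cvtColor(p,cv2.COLOR_RGB2HSV)
print("table z",np.percentile(W[215:235,280:380,2],[5,50,95]))
def rect(mask,z):
    cs,_=cv2.findContours(mask.astype(np.uint8),cv2.RETR_EXTERNAL,cv2.CHAIN_APPROX_NONE)
    c=max(cs,key=cv2.contourArea)[:,0]
    q=ray("top",c,z)[:,:2].astype(np.float32)
    r=cv2.minAreaRect(q);print("rect c",r[0],"size",r[1],"ang",r[2]);return r
def win(u0,v0,u1,v1):
    m=np.zeros((400,640),bool);m[v0:v1,u0:u1]=1;return m
# mat cartridge
m=win(392,214,432,275)&(hsv[...,1]<60)
m=cv2.morphologyEx(m.astype(np.uint8),cv2.MORPH_CLOSE,np.ones((5,5)))
print("mat cart");rect(m,28)
z=W[...,2]
mm=win(392,214,432,275);print("z slab pct",np.percentile(z[mm],[5,25,50,75,95,99]))
f=mm&(z>45);print("fin px",f.sum());
if f.sum(): rect(f,58); print(W[f].mean(0))
# mat
m=win(380,205,445,285)&(hsv[...,1]>60)&(hsv[...,0]<30)&(hsv[...,0]>5)
m=cv2.morphologyEx(m.astype(np.uint8),cv2.MORPH_CLOSE,np.ones((25,25)))
print("mat");rect(m,4)
# tray
m=win(115,190,197,285)&(p.min(-1)>110)&(W[...,2]>-5)
m=cv2.morphologyEx(m.astype(np.uint8),cv2.MORPH_CLOSE,np.ones((5,5)))
# cut bowl
print("tray");cv2.imwrite("pics/traym.png",m*255);rect(m,28)
t=win(115,190,197,285);print("tray z",np.percentile(z[t&(m>0)],[5,50,95]))
# button
m=(hsv[...,1]>180)&((hsv[...,0]<5)|(hsv[...,0]>175))&win(300,140,335,170)
vv,uu=np.nonzero(m);zb=np.median(z[m]);print("button",uu.mean(),vv.mean(),zb,ray("top",[uu.mean(),vv.mean()],zb))
# fin in right bay
b=win(262,130,296,185)
print("bay z",np.percentile(z[b],[5,50,95,99.5]))
np.set_printoptions(precision=0,suppress=True,linewidth=250)
print("col 277:",np.c_[np.arange(130,186),W[130:186,277][:, [0,2]]].astype(int).tolist())
E
```

```text
table z [-4.95893317 -0.85499622  3.11827659]
mat cart
rect c (407.2008056640625, -302.68988037109375) size (61.0812873840332, 113.63273620605469) ang 87.65093231201172
z slab pct [-2.10578272e-02  3.28137128e+00  7.79942241e+00  2.73982783e+01
  3.23220388e+01  5.85354305e+01]
fin px 101
rect c (406.1443786621094, -302.9698486328125) size (11.927762031555176, 43.556949615478516) ang 0.624217689037323
[ 407.80943118 -286.10583187  138.56781314]
mat
rect c (414.6090087890625, -312.3992614746094) size (159.99493408203125, 112.02610778808594) ang 0.7249173521995544
tray
rect c (423.4798583984375, 317.4267883300781) size (127.6514663696289, 171.51461791992188) ang 77.79786682128906
tray z [-1.03106594  3.7440708  27.82115475]
button 316.62142857142857 153.30714285714285 40.74192238666262 [[635.01991135 -71.23273234  40.74192239]]
bay z [ 17.44006551 104.19571451 122.54445242 126.50849623]
col 277: [[130, 702, -3], [131, 694, 19], [132, 691, 19], [133, 688, 21], [134, 676, 67], [135, 674, 62], [136, 670, 71], [137, 667, 73], [138, 664, 77], [139, 661, 78], [140, 660, 73], [141, 648, 120], [142, 645, 121], [143, 643, 122], [144, 640, 122], [145, 639, 119], [146, 637, 115], [147, 635, 115], [148, 634, 108], [149, 631, 107], [150, 630, 104], [151, 628, 101], [152, 626, 98], [153, 623, 100], [154, 621, 98], [155, 617, 106], [156, 616, 101], [157, 612, 107], [158, 610, 108], [159, 608, 106], [160, 605, 113], [161, 603, 109], [162, 599, 117], [163, 597, 113], [164, 594, 121], [165, 592, 119], [166, 589, 122], [167, 587, 122], [168, 584, 124], [169, 582, 123], [170, 579, 124], [171, 578, 118], [172, 576, 114], [173, 574, 110], [174, 572, 111], [175, 570, 107], [176, 568, 107], [177, 565, 110], [178, 563, 112], [179, 560, 112], [180, 558, 114], [181, 556, 112], [182, 554, 109], [183, 562, 16], [184, 559, 18], [185, 557, 19]]
```

```bash
cat >> h.py <<'E'
def rayplane(n,uv,n0,P0,c=None):
    c=c or camera_params(n);K=np.array(c["K"]);T=np.array(c["T"])
    uv=np.atleast_2d(uv).astype(float)
    r=np.c_[(uv[:,0]-K[0,2])/K[0,0],(uv[:,1]-K[1,2])/K[1,1],np.ones(len(uv))]@T[:3,:3].T
    o=T[:3,3];return o+r*(((P0-o)@n0)/(r@n0))[:,None]
E
python3 - <<'E'
from h import *
np.set_printoptions(precision=2,suppress=True,linewidth=200)
d=np.load("pics/top0.npy");W=cloud("top",d)
def fit(u0,v0,u1,v1,lab,zr=(30,140)):
    Q=W[v0:v1,u0:u1].reshape(-1,3);Q=Q[(Q[:,2]>zr[0])&(Q[:,2]<zr[1])]
    for i in range(3):
        c=Q.mean(0);n=np.linalg.svd(Q-c)[2][2];n*=np.sign(n[2])
        e=(Q-c)@n;Q=Q[abs(e)<2.5*e.std()]
    print(lab,len(Q),c,n,"slope",np.degrees(np.arccos(n[2])),"yaw",np.degrees(np.arctan2(n[1],n[0])),"rms",e.std());return c,n
fit(226,163,252,179,"ramp left")
fit(266,154,286,170,"slab long lower?")
fit(268,175,290,182,"ramp right")
fit(268,142,285,150,"fin?")
# stand base right part
Q=W[165:195,305:330].reshape(-1,3);print("base z",np.median(Q[:,2]))
E
```

```text
ramp left 407 [581.28 111.81  98.96] [ 0.54 -0.01  0.84] slope 32.587066516297476 yaw -0.9388262095637211 rms 1.562036112624903
slab long lower? 310 [601.74  24.91 113.45] [ 0.53 -0.01  0.85] slope 32.128326752234244 yaw -1.1507173368016872 rms 1.625691324776851
ramp right 152 [563.6   17.81 108.72] [0.53 0.   0.85] slope 32.184290359533655 yaw 0.4984247346431645 rms 2.023560340777529
fin? 136 [638.45  24.46 116.67] [-0.8   0.02  0.6 ] slope 53.471593925918526 yaw 178.49311296190442 rms 1.9259010740588192
base z 20.245924203886602
```

Run:
```python
from h import *
np.set_printoptions(precision=2,suppress=True,linewidth=200)
f=lambda x,y:(x/6+215-.5,y/6+120-.5)
q=ray("top",[f(40,476),f(707,497),f(720,78)],20);print(q)
a,b,c=q;print("yaw front",np.degrees(np.arctan2(-(a-b)[0],(a-b)[1])),"yaw side",np.degrees(np.arctan2((c-b)[1],(c-b)[0])),np.linalg.norm(a-b),np.linalg.norm(c-b))
n=np.array([np.sin(np.radians(32)),0,np.cos(np.radians(32))])
Rz=lambda a:np.array([[np.cos(a),-np.sin(a),0],[np.sin(a),np.cos(a),0],[0,0,1]])
yaw=np.radians(-1.2);nn=Rz(yaw)@n
# slab plane via depth centre
P0=np.array([601.74,24.91,113.45])
s=Rz(yaw)@np.array([np.cos(np.radians(32)),0,-np.sin(np.radians(32))]);y=Rz(yaw)@np.array([0,1,0])
# slab outline zoomed points in c1: near edge left (283,315)?, right(437,318); 
for lab,uv in dict(nearL=(290,314),nearR=(437,318),farR=(455,95),farL=(310,92),midR=(447,240),midL=(295,240)).items():
    w=rayplane("top",f(*uv),nn,P0)[0];print(lab,w,"s",(w-P0)@s,"y",(w-P0)@y)
# cheek outer/inner near the top end
P1=P0+nn*(12-24)
for lab,uv in dict(ch_left_in=(285,345),ch_left_out=(258,375),ch_right_out=(467,380),).items():
    w=rayplane("top",f(*uv),nn,P1)[0];print(lab,w,"s",(w-P0)@s,"y",(w-P0)@y)
# fin top
P2=P0+nn*30
for lab,uv in dict(f1=(317,138),f2=(428,138),f3=(425,196),f4=(310,194)).items():
    w=rayplane("top",f(*uv),nn,P2)[0];print(lab,w,"s",(w-P0)@s,"y",(w-P0)@y)
```

```text
[[ 520.42  164.28   20.  ]
 [ 515.32 -112.25   20.  ]
 [ 692.84 -116.24   20.  ]]
yaw front -1.055397201434286 yaw side -1.287928238172038 276.5826498297542 177.5662000731951
nearL [574.41  52.14 130.88] s -32.89397615178297 y 26.65514760411073
nearR [573.73  -3.59 130.58] s -32.321274855590985 y -29.078386130041117
farR [673.37  -6.44  68.29] s 85.22592514650151 y -29.842157354933892
farL [673.51  52.07  68.97] s 83.93875447898039 y 28.66117355958659
midR [607.2   -5.98 109.64] s 7.194293550814428 y -30.768802189478794
midL [606.06  52.76 111.11] s 4.410585650385834 y 27.938323142419108
ch_left_in [563.44  54.45 123.61] s -38.37887490099557 y 28.730886494588844
ch_left_out [550.85  63.6  131.6 ] s -53.450245906505494 y 37.61567592924411
ch_right_out [550.12 -15.4  131.02] s -52.359915535089385 y -41.382810137702755
f1 [644.03  44.18 122.66] s 30.63836778605764 y 20.1470431977037
f2 [644.94   1.56 121.53] s 32.755622185393044 y -22.43574399785497
f3 [619.4    1.51 137.48] s 2.6552343675812917 y -23.024194588037034
f4 [619.4   45.   138.06] s 1.5717014804483258 y 20.45292551933501
```

```bash
cat > fk.py <<'E'
import numpy as np
from scipy.spatial.transform import Rotation as Rot
# xArm7 modified DH: alpha,a,d
DH=[(0,0,267),(-np.pi/2,0,0),(np.pi/2,0,293),(np.pi/2,52.5,0),(np.pi/2,77.5,342.5),(np.pi/2,0,0),(-np.pi/2,76,97)]
def fk(q):
    T=np.eye(4)
    for (al,a,d),t in zip(DH,q):
        ca,sa,c,s=np.cos(al),np.sin(al),np.cos(t),np.sin(t)
        T=T@np.array([[c,-s,0,a],[s*ca,c*ca,-sa,-d*sa],[s*sa,c*sa,ca,d*ca],[0,0,0,1]])
    return T
lo=np.array([-2.59,-.33,-1.39,.1,-1.04,.21,-2.66]);hi=np.array([2.59,1.99,1.29,2.45,4.18,1.99,2.66])
E
python3 - <<'E'
from fk import *
q=[ 1.2221255 ,  0.46948577, -0.04858644,  1.53368208,  0.02410317,1.14099775, -0.08225164]
T=fk(q);print(np.round(T,3))
R=Rot.from_euler('xyz',[-1.531,1.5688,1.9304]).as_matrix();print(np.round(R,3))
E
```

```text
[[ 3.15000e-01  9.49000e-01 -2.90000e-02  2.21409e+02]
 [ 9.46000e-01 -3.16000e-01 -7.00000e-02  5.41260e+02]
 [-7.60000e-02 -5.00000e-03 -9.97000e-01  3.03837e+02]
 [ 0.00000e+00  0.00000e+00  0.00000e+00  1.00000e+00]]
[[-0.001  0.314 -0.949]
 [ 0.002 -0.949 -0.314]
 [-1.    -0.002  0.   ]]
```

```bash
cat >> h.py <<'E'
from scipy.spatial.transform import Rotation as Rot
def Rz(a):return Rot.from_euler('z',a,degrees=True).as_matrix()
A=np.radians(32)
def tiltR(yaw,tilt=32):
    t=np.radians(tilt);s=np.array([np.cos(t),0,-np.sin(t)]);n=np.array([np.sin(t),0,np.cos(t)])
    x=-n;y=s;z=np.cross(x,y)
    return Rz(yaw)@np.c_[x,y,z]
def delta(p,R,parts=None):
    o=observe();R0=Rot.from_euler('xyz',o["tcp_rot"]).as_matrix()
    dp=R0.T@(np.array(p)-o["position"]);rv=Rot.from_matrix(R0.T@R).as_rotvec()
    print("t",o["time"],"pos",np.round(o["position"],1),"delta",np.round(dp,1),np.round(rv,3),"len",round(np.linalg.norm(dp)),"rot",round(np.degrees(np.linalg.norm(rv)),1),"rows",round(max(np.linalg.norm(dp)/62.5,np.degrees(np.linalg.norm(rv))/10.7),1))
    return dp,rv
E
python3 - <<'E'
from h import *
R=tiltR(-1.2);n=-R[:,0];s=R[:,1];y=-R[:,2]
P0=np.array([601.74,24.91,113.45]);C=P0+26*s-1*y;M=C-24*n
print("C",C,"M",M,"end",M+57.5*s)
delta(M+320*n,R)
E
```

```text
C [623.76347232  23.44845465  99.67209913] M [611.04819925  23.71480166  79.31894482] end [659.8002703   22.69359135  48.84858713]
t 0.15 pos [ 212.2 -640.6  403.9] delta [  53.8 -448.5 -747.3] [-1.196 -0.344 -0.484] len 873 rot 76.5 rows 14.0
```

{"api": "jog_arm", "payload": {"deltas": "3 -28 -47 -0.08 -0.02 -0.03;10 -84 -140 -0.22 -0.06 -0.09;17 -140 -233 -0.37 -0.11 -0.15;24 -196 -327 -0.52 -0.15 -0.21;30 -252 -420 -0.67 -0.19 -0.27;37 -308 -514 -0.82 -0.24 -0.33;44 -364 -607 -0.97 -0.28 -0.39;50 -420 -700 -1.12 -0.32 -0.45"}}

```text
time: 1.15
position: [533.7, -266.8, 373.7]
tcp_rot: [-1.531, 1.045, 3.083]
wrist_force: [-0.6, -0.2, -0.1]
gripper_width: 85.3
```

Run:
```python
from h import *
R=tiltR(-1.2);n=-R[:,0]
M=np.array([611.05,23.71,79.32])
delta(M+320*n,R);print(observe()["joints"])
```

```text
t 1.15 pos [ 533.7 -266.8  373.7] delta [ -95.3  198.1 -309. ] [-0.072 -0.02  -0.033] len 379 rot 4.7 rows 6.1
[ 0.62949903  0.51369076 -0.38574428  1.61202651  0.27624442  1.57979795
  0.06876943]
```

{"api": "jog_arm", "payload": {"deltas": "-15 31 -48 -0.01 0 0;-31 64 -100 -0.02 -0.01 -0.01;-46 97 -151 -0.03 -0.01 -0.02;-62 129 -202 -0.05 -0.01 -0.02;-78 162 -253 -0.06 -0.02 -0.03;-95 198 -309 -0.07 -0.02 -0.03;-95 198 -309 -0.07 -0.02 -0.03"}}

```text
time: 2.02
position: [781.3, 26.2, 347.9]
tcp_rot: [-1.577, 1.013, 3.121]
wrist_force: [-1.2, 0.4, -0.5]
gripper_width: 85.2
```

Run:
```python
from h import *
R=tiltR(-1.2);n=-R[:,0]
M=np.array([611.05,23.71,79.32])
delta(M+320*n,R);print(observe()["joints"])
c=camera_params("wrist");p,d=read_camera("wrist")
np.savez("pics/w1",p=p,d=d,K=c["K"],T=c["T"])
cv2.imwrite("pics/w1.png",p[:,:,::-1])
```

```text
t 2.025 pos [781.3  26.2 347.9] delta [-2.1 -2.1  6.1] [ 0.006 -0.    -0.   ] len 7 rot 0.3 rows 0.1
[ 0.12940844  0.87079357 -0.44726678  1.04915579  0.19294318  1.82604739
 -0.28447937]
```

View pics/w1.png

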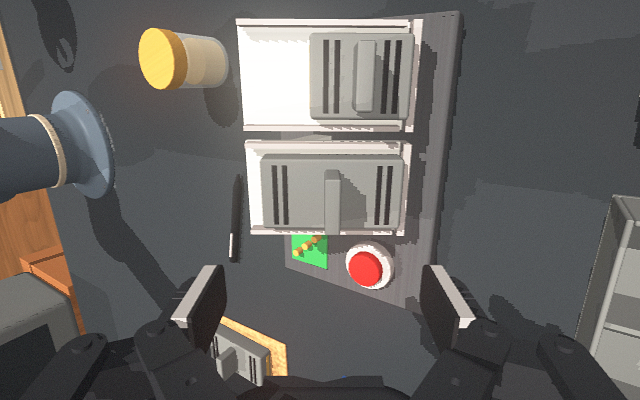

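Run:
```python
from h import *
p=cv2.imread("pics/w1.png")[130:245,235:425]
cv2.imwrite("pics/w1z.png",cv2.resize(p,None,fx=4,fy=4,interpolation=cv2.INTER_NEAREST))
```

```text
(no output)
```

View pics/w1z.png

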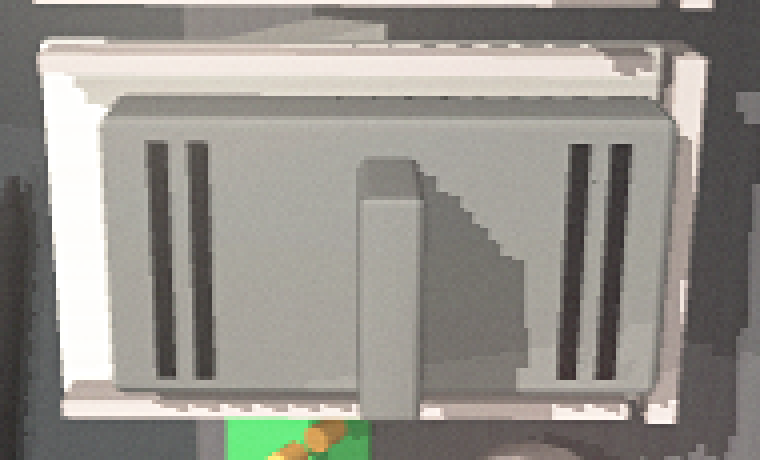

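Run:
```python
from h import *
np.set_printoptions(precision=1,suppress=True)
z=np.load("pics/w1.npz");c=dict(K=z["K"],T=z["T"])
f=lambda l:np.array(l)/4+[235-.5,130-.5]
R=tiltR(-1.2);n=-R[:,0];s=R[:,1];y=-R[:,2]
M=np.array([611.05,23.71,79.32])
for off in(0,-3,-6):
  for lab,l,h in(("slab",[(103,119),(675,119),(655,391),(117,391)],24),("fin",[(361,199),(421,199),(417,417),(361,417)],54),("cheek",[(38,48),(707,55),(678,420),(63,415)],12),("ramp",[(45,75),(66,395)],0)):
    w=rayplane("wrist",f(l),n,M+n*(h+off),c)-M
    print(off,lab,np.c_[w@s,w@y].tolist() and np.round(np.c_[w@s,w@y],1).tolist())
# button
hsv=cv2.cvtColor(z["p"],cv2.COLOR_RGB2HSV);m=(hsv[...,1]>180)&((hsv[...,0]<5)|(hsv[...,0]>175));m[:230]=0;m[300:]=0;m[:,:330]=0;m[:,400:]=0
v,u=np.nonzero(m);print(u.mean(),v.mean(),ray("wrist",[u.mean(),v.mean()],41,c))
W=None
d=z["d"];K=z["K"];T=z["T"]
def pt(u,v):
    r=d[v-4:v+5,u-4:u+5];zz=np.median(r);return T[:3,:3]@(np.array([(u-K[0,2])/K[0,0],(v-K[1,2])/K[1,1],1])*zz)+T[:3,3]
for u,v in((300,200),(310,170),(355,170),(255,200)):
    w=pt(u,v)-M;print("depth",u,v,w@n,w@s,w@y)
```

```text
0 slab [[-46.6, 30.1], [65.7, 30.7], [66.2, -27.4], [-46.8, -28.1]]
0 fin [[4.0, 22.6], [14.6, 22.7], [14.8, -19.8], [4.3, -19.8]]
0 cheek [[-61.2, 41.9], [73.9, 41.3], [74.8, -39.7], [-61.3, -39.3]]
0 ramp [[-62.9, 34.2], [-63.1, -39.8]]
-3 slab [[-47.2, 29.4], [66.4, 30.1], [67.0, -28.7], [-47.4, -29.4]]
-3 fin [[4.0, 21.8], [14.8, 21.8], [14.9, -21.1], [4.3, -21.2]]
-3 cheek [[-61.9, 41.4], [74.7, 40.8], [75.5, -41.1], [-62.0, -40.7]]
-3 ramp [[-63.6, 33.6], [-63.7, -41.2]]
-6 slab [[-47.7, 28.8], [67.1, 29.4], [67.7, -30.1], [-47.9, -30.8]]
-6 fin [[4.0, 20.9], [14.9, 21.0], [15.1, -22.5], [4.3, -22.6]]
-6 cheek [[-62.6, 40.9], [75.5, 40.3], [76.3, -42.5], [-62.7, -42.1]]
-6 ramp [[-64.3, 33.0], [-64.4, -42.5]]
365.0504807692308 268.67908653846155 [[639.3 -68.1  41. ]]
depth 300 200 25.831932218108633 -15.815467642322895 -2.9933466893430007
depth 310 170 25.683992915689625 -7.534883020484019 22.07324215800945
depth 355 170 25.66904069426353 27.947722306991825 22.2744630895863
depth 255 200 1.7473049944644359 -57.40864895966747 -11.684904094072774
```

Run:
```python
from h import *
R=tiltR(-1.2);n=-R[:,0];s=R[:,1];y=-R[:,2]
M0=np.array([611.05,23.71,79.32]);M1=M0+9.4*s+1.0*y+1.7*n
print(M1, M1+57.5*s)
for cam,(u0,v0,u1,v1),k in(("top",(255,120,345,190),8),("scene",(300,190,400,300),6)):
    im=cv2.imread(f"pics/{cam}0.png")[v0:v1,u0:u1];im=cv2.resize(im,None,fx=k,fy=k,interpolation=cv2.INTER_NEAREST)
    for M,col in((M0,(255,0,255)),(M1,(0,255,0))):
        for L,Wd,h in((57.5,30,24),(6,22,54)):
            q=proj(cam,[M+a*L*s+b*Wd*y+h*n for a,b in((1,1),(1,-1),(-1,-1),(-1,1))])
            q=((q-[u0-.5,v0-.5])*k).astype(np.int32);cv2.polylines(im,[q],True,col,1)
    q=((proj(cam,[[639.3,-68.1,41],[635,-71.2,41]])-[u0-.5,v0-.5])*k).astype(int)
    for a,c in zip(q,((0,255,0),(255,0,255))):cv2.drawMarker(im,tuple(map(int,a)),c,0,20,1)
    cv2.imwrite(f"pics/ov_{cam}.png",im)
```

```text
[619.94151138  24.52396875  75.78044068] [668.69358243  23.50275844  45.31008299]
```

View pics/ov_top.png

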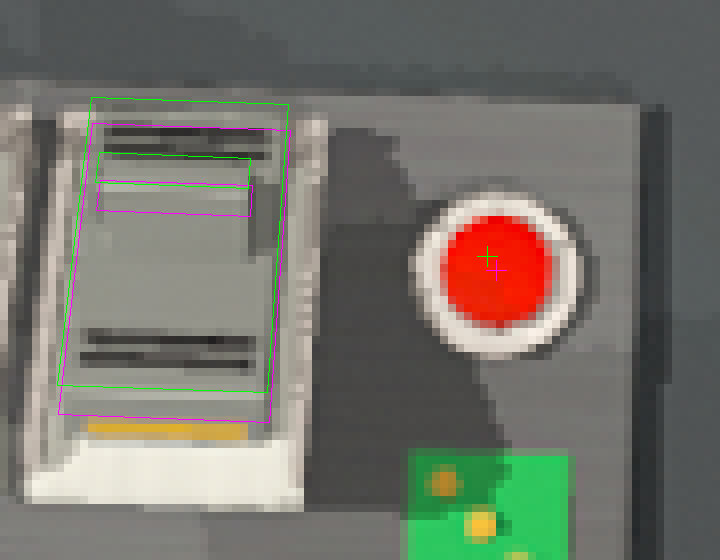

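View pics/ov_scene.png

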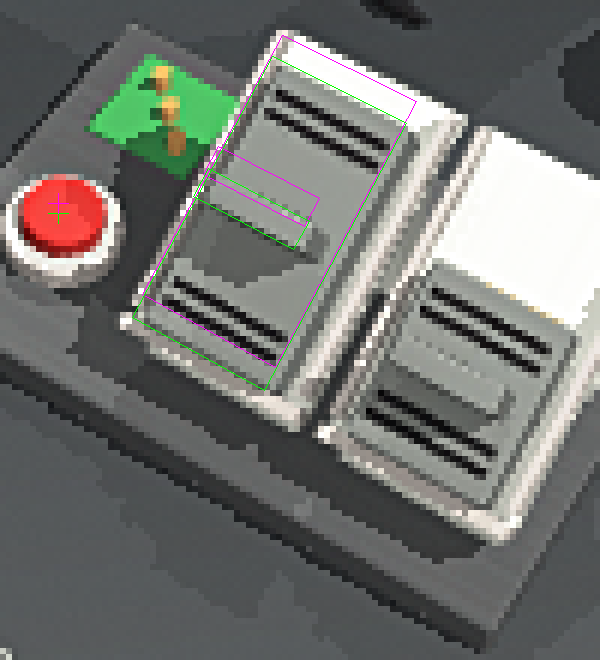

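Run:
```python
from h import *
R=tiltR(-1.2);n=-R[:,0]
M=np.array([619,24.4,76])
delta(M+245*n,R);print(observe()["joints"],observe()["qd"].round(3))
```

```text
t 2.075 pos [781.1  24.2 348.3] delta [71.8  6.8  3.2] [ 0.003  0.001 -0.001] len 72 rot 0.2 rows 1.2
[ 0.13117552  0.8696811  -0.4459127   1.04992185  0.19369361  1.82619696
 -0.28441626] [ 0.054 -0.042  0.031  0.043  0.015  0.     0.009]
```

{"api": "jog_arm", "payload": {"deltas": "36 3 2 0 0 0;72 7 3 0 0 0;72 7 3 0 0 0;72 7 3 0 0 0;72 7 3 0 0 0"}}

```text
time: 2.7
position: [749.7, 21.5, 285.6]
tcp_rot: [-1.574, 1.016, 3.12]
wrist_force: [0.3, -0.6, -0.2]
gripper_width: 85.3
```

Run:
```python
from h import *
R=tiltR(-1.2);n=-R[:,0]
M=np.array([619,24.4,76])
delta(M+245*n,R);print(observe()["joints"],observe()["qd"].round(3))
c=camera_params("wrist");p,d=read_camera("wrist")
np.savez("pics/w2",p=p,d=d,K=c["K"],T=c["T"])
cv2.imwrite("pics/w2.png",p[:,:,::-1])
```

```text
t 2.7 pos [749.7  21.5 285.6] delta [ 2.   0.2 -0.1] [ 0.002 -0.    -0.004] len 2 rot 0.3 rows 0.0
[ 0.15929265  0.86502795 -0.45036587  1.21325741  0.20200116  1.67177094
 -0.29521809] [-0.004  0.004 -0.001  0.007  0.001 -0.005 -0.001]
```

View pics/w2.png

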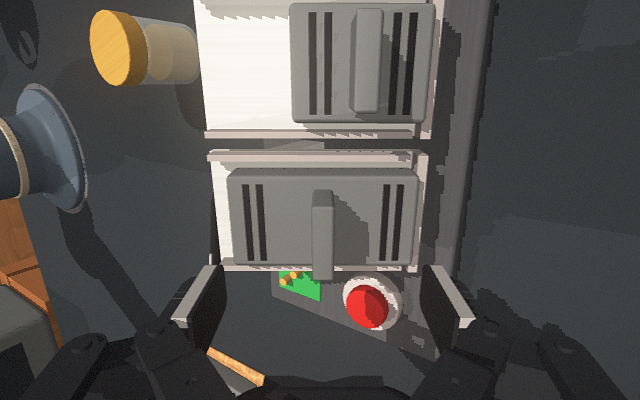

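Run:
```python
from h import *
p=cv2.imread("pics/w2.png")[140:290,205:435]
cv2.imwrite("pics/w2z.png",cv2.resize(p,None,fx=3.4,fy=3.4,interpolation=cv2.INTER_NEAREST))
```

```text
(no output)
```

View pics/w2z.png

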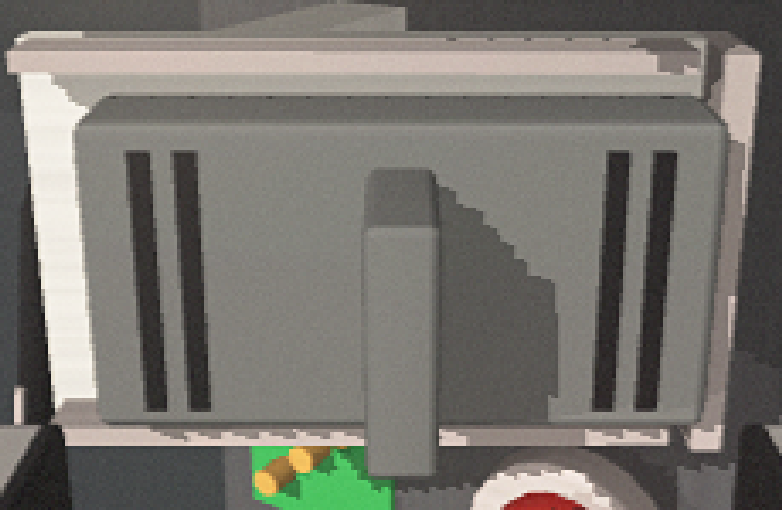

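Run:
```python
from h import *
np.set_printoptions(precision=1,suppress=True)
z=np.load("pics/w2.npz");c=dict(K=z["K"],T=z["T"])
f=lambda l:np.array(l)/3.4+[205-.5,140-.5]
R=tiltR(-1.2);n=-R[:,0];s=R[:,1];y=-R[:,2]
M=np.array([619,24.4,76])
for off in(0,-3,3):
  for lab,l,h in(("slab",[(76,126),(726,126),(703,423),(97,423)],24),("fin",[(364,226),(439,226),(436,474),(366,474)],54),("cheek",[(8,50),(760,52),(723,450),(50,448)],12)):
    w=rayplane("wrist",f(l),n,M+n*(h+off),c)-M
    print(off,lab,np.round(np.c_[w@s,w@y],1).tolist())
hsv=cv2.cvtColor(z["p"],cv2.COLOR_RGB2HSV);m=(hsv[...,1]>180)&((hsv[...,0]<5)|(hsv[...,0]>175));m[:260]=0;m[:,:330]=0;m[:,400:]=0
v,u=np.nonzero(m);print(u.mean(),v.mean(),ray("wrist",[u.mean(),v.mean()],41,c))
d=z["d"];K=z["K"];T=z["T"]
def pt(u,v):
    r=d[v-4:v+5,u-4:u+5];zz=np.median(r);return T[:3,:3]@(np.array([(u-K[0,2])/K[0,0],(v-K[1,2])/K[1,1],1])*zz)+T[:3,3]
for u,v in((290,220),(290,190),(350,190),(222,200),(322,240)):
    w=pt(u,v)-M;print("depth",u,v,w@n,w@s,w@y)
```

```text
0 slab [[-54.7, 29.6], [57.0, 29.8], [58.0, -28.1], [-55.9, -28.1]]
0 fin [[-4.5, 22.5], [6.8, 22.5], [6.8, -20.1], [-4.5, -20.1]]
0 cheek [[-69.0, 40.3], [65.3, 40.2], [66.1, -41.1], [-69.3, -40.7]]
-3 slab [[-55.5, 28.8], [57.9, 28.9], [58.9, -29.8], [-56.7, -29.8]]
-3 fin [[-4.5, 21.4], [6.9, 21.4], [6.9, -22.0], [-4.6, -22.0]]
-3 cheek [[-70.0, 39.7], [66.3, 39.5], [67.1, -42.9], [-70.3, -42.5]]
3 slab [[-53.8, 30.4], [56.1, 30.6], [57.1, -26.3], [-55.0, -26.4]]
3 fin [[-4.4, 23.6], [6.6, 23.6], [6.7, -18.2], [-4.4, -18.2]]
3 cheek [[-68.0, 41.0], [64.4, 40.8], [65.2, -39.3], [-68.3, -38.9]]
366.08968253968254 306.8563492063492 [[638.9 -68.   41. ]]
depth 290 220 24.400524953580575 -18.582465311384237 2.4037844570734057
depth 290 190 24.453571260435968 -18.02030611746258 21.574899679975488
depth 350 190 24.16061409623771 17.430040994285672 21.521185977024565
depth 222 200 0.44345759123222583 -66.12575982701593 6.8560394886275855
depth 322 240 54.29537477087278 0.8745758471085328 3.5504418689727415
```

{"api": "jog_arm", "payload": {"deltas": "20 1 0 0 0 -0.004;40 1 -0.5 0.002 0 -0.004;44 1.2 -0.5 0.002 0 -0.004;44 1.2 -0.5 0.002 0 -0.004"}}

```text
time: 3.25
position: [727.9, 22.7, 248.0]
tcp_rot: [-1.572, 1.013, 3.12]
wrist_force: [-0.2, 0.1, 1.1]
gripper_width: 85.3
```

Run:
```python
from h import *
R=tiltR(-1.2);n=-R[:,0]
M=np.array([619,24.4,76])+1.1*R[:,1]-.3*R[:,2]
delta(M+203*n,R)
p,d=read_camera("wrist");cv2.imwrite("pics/w3.png",p[:,:,::-1])
```

```text
t 3.25 pos [727.9  22.7 248. ] delta [ 0.6 -0.1  0.3] [ 0.001 -0.    -0.001] len 1 rot 0.1 rows 0.0
```

View pics/w3.png

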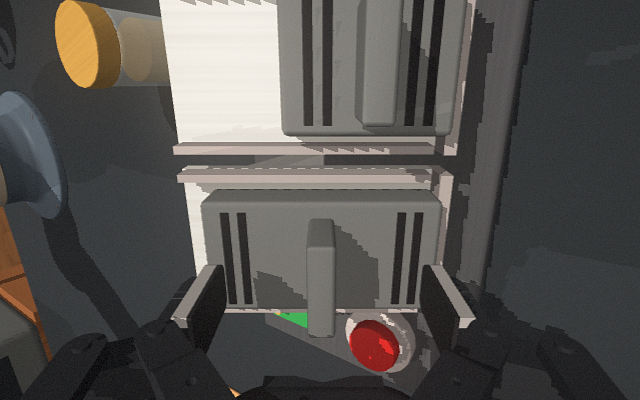

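{"api": "jog_arm", "payload": {"deltas": "0 0 0 0 0 0;0 0 0 0 0 0;0 0 0 0 0 0;0 0 0 0 0 0;0 0 0 0 0 0;0 0 0 0 0 0", "fingers": 0, "newtons": 60}}

```text
time: 4.05
position: [727.7, 22.9, 248.7]
tcp_rot: [-1.572, 1.012, 3.12]
wrist_force: [-2.1, -0.4, 4.9]
gripper_width: 10.7
```

{"api": "jog_arm", "payload": {"deltas": "-15 0 0 0 0 0;-45 0 0 0 0 0;-90 0 0 0 0 0;-120 0 0 0 0 0;-120 0 0 0 0 0"}}

```text
time: 4.68
position: [792.7, 21.6, 352.8]
tcp_rot: [-1.574, 1.019, 3.118]
wrist_force: [0.3, 0.7, -2.9]
gripper_width: 10.8
```

Run:
```python
from h import *
p,d=read_camera("wrist");cv2.imwrite("pics/w4.png",p[:,:,::-1])
p,d=read_camera("top");cv2.imwrite("pics/t4.png",p[:,:,::-1])
o=observe();print(o["position"],o["gripper_width"],o["wrist_force"])
# tray by top depth and tilt: target flat
```

```text
[791.27746471  21.56859769 349.30076902] 11.058569908073586 [-0.06912705 -0.12025963 -2.43938038]
```

View pics/w4.png

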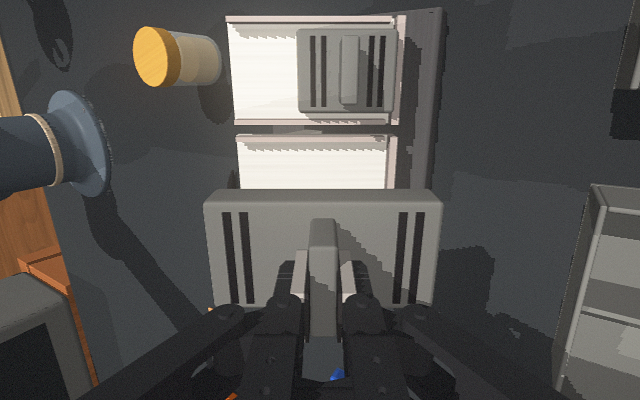

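View pics/t4.png

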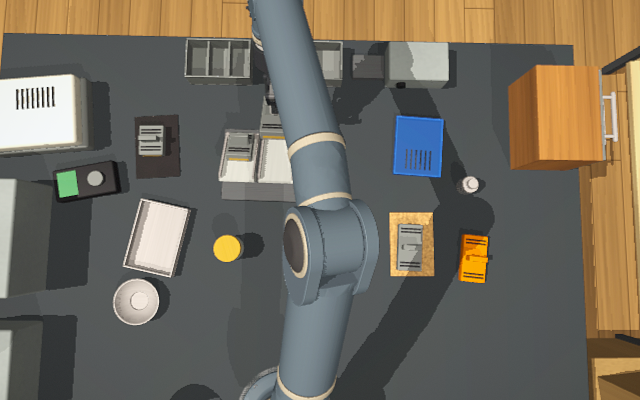

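Run:
```python
from h import *
delta([424,318,330],tiltR(-12.2,0))
```

```text
t 4.775 pos [791.3  21.6 349.3] delta [ 214.4 -306.1 -288.9] [0.188 0.053 0.557] len 472 rot 33.8 rows 7.6
```

{"api": "jog_arm", "payload": {"deltas": "20 -30 -30 0.02 0.01 0.05;50 -70 -68 0.04 0.01 0.13;79 -113 -107 0.07 0.02 0.21;107 -153 -144 0.09 0.03 0.28;135 -193 -182 0.12 0.03 0.35;163 -233 -219 0.14 0.04 0.42;190 -272 -257 0.17 0.05 0.5;214 -306 -289 0.19 0.05 0.56"}}

```text
time: 5.78
position: [421.1, 318.2, 329.1]
tcp_rot: [0.52, 1.564, -1.264]
wrist_force: [0.5, 0.1, -1.7]
gripper_width: 10.4
```

{"api": "jog_arm", "payload": {"deltas": "0 0 0 0 0 0;0 0 0 0 0 0"}}

```text
time: 6.02
position: [420.5, 317.3, 328.1]
tcp_rot: [0.233, 1.562, -1.55]
wrist_force: [1.0, -0.6, -2.5]
gripper_width: 10.7
```

Run:
```python
from h import *
delta([424,318,330],tiltR(-12.2,0))
c=camera_params("wrist");p,d=read_camera("wrist");np.savez("pics/w5",p=p,d=d,K=c["K"],T=c["T"]);cv2.imwrite("pics/w5.png",p[:,:,::-1])
```

```text
t 6.025 pos [420.5 317.3 328.1] delta [-2.   3.3 -1.4] [-0.     0.008 -0.002] len 4 rot 0.5 rows 0.1
```

View pics/w5.png

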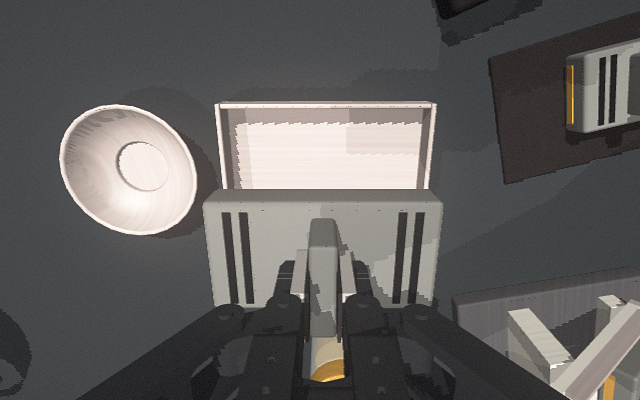

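Run:
```python
from h import *
z=np.load("pics/w5.npz");c=dict(K=z["K"],T=z["T"])
q=ray("wrist",[(216,103),(437,103)],28,c);print(q)
d=q[1]-q[0];print("len",np.linalg.norm(d),"yaw",np.degrees(np.arctan2(d[1],d[0])))
u=d/np.linalg.norm(d);w=np.array([-u[1],u[0],0]);print("centre",q.mean(0)-60*w)
print("jar",ray("top",[228,248],80))
```

```text
[[356.22290041 396.97645231  28.        ]
 [520.22561481 361.50152827  28.        ]]
len 167.79559161959702 yaw -12.205434148464477
centre [425.53920777 320.59523946  28.        ]
jar [[400.52003571 133.92900978  80.        ]]
```

Run:
```python
from h import *
delta([425,319.5,212],tiltR(-12.2,0))
```

```text
t 6.075 pos [421.6 316.8 328.2] delta [116.2   2.5  -4.2] [-0.002  0.008 -0.002] len 116 rot 0.5 rows 1.9
```

{"api": "jog_arm", "payload": {"deltas": "30 2 -4 0 0.008 0;70 2.5 -4 0 0.008 0;100 2.5 -4 0 0.008 0;116 2.5 -4 0 0.008 0;116 2.5 -4 0 0.008 0;116 2.5 -4 0 0.008 0"}}

```text
time: 6.82
position: [425.7, 319.5, 213.2]
tcp_rot: [2.077, 1.567, 0.291]
wrist_force: [-0.2, 0.1, -2.6]
gripper_width: 10.9
```

Run:
```python
from h import *
delta([425,319.5,207],tiltR(-12.2,0));print(observe()["wrist_force"])
```

```text
t 6.825 pos [425.7 319.5 213.2] delta [ 6.2 -0.7  0.2] [-0.003 -0.002 -0.004] len 6 rot 0.3 rows 0.1
[-0.17338767  0.14717367 -2.62248622]
```

Still hanging free; lower gently, watching the force.

{"api": "jog_arm", "payload": {"deltas": "3 0 0 0 0 0;5 0 0 0 0 0;6 0 0 0 0 0;6 0 0 0 0 0"}}

```text
time: 7.32
position: [426.0, 319.7, 208.3]
tcp_rot: [2.023, 1.565, 0.236]
wrist_force: [-0.9, -1.5, 6.1]
gripper_width: 10.7
```

{"api": "jog_arm", "payload": {"deltas": "0 0 0 0 0 0;0 0 0 0 0 0;0 0 0 0 0 0;-1 0 0 0 0 0", "fingers": 60}}

```text
time: 7.82
position: [425.9, 319.7, 209.2]
tcp_rot: [2.006, 1.566, 0.219]
wrist_force: [-0.1, -1.2, 0.1]
gripper_width: 51.3
```

{"api": "jog_arm", "payload": {"deltas": "-20 0 0 0 0 0;-60 0 0 0 0 0;-110 0 0 0 0 0;-130 0 0 0 0 0"}}

```text
time: 8.32
position: [425.5, 320.2, 342.1]
tcp_rot: [2.205, 1.561, 0.418]
wrist_force: [0.5, 0.1, -0.1]
gripper_width: 51.2
```

Run:
```python
from h import *
delta([407,-302,320],tiltR(-2.4,0));print(observe()["gripper_width"],observe()["joints"])
p,d=read_camera("wrist");cv2.imwrite("pics/w6.png",p[:,:,::-1])
```

```text
t 8.325 pos [425.5 320.2 342.1] delta [ 19.5 115.1 611.9] [-0.174 -0.005 -0.008] len 623 rot 10.0 rows 10.0
51.17493032596102 [-0.28267031  0.35606195 -0.54759267  1.91835476  0.23462093  0.92022194
 -1.15999329]
```

View pics/w6.png

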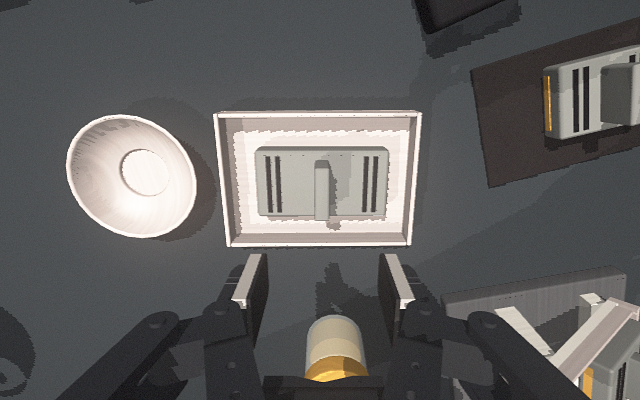

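Run:
```python
from h import *
delta([570,10,345],tiltR(-7,0))
```

```text
t 8.375 pos [425.8 320.6 343.6] delta [ -1.4 207.4 272.4] [-0.094 -0.007 -0.01 ] len 342 rot 5.4 rows 5.5
```

{"api": "jog_arm", "payload": {"deltas": "0 25 33 -0.01 0 0;0 60 79 -0.03 0 0;-1 97 127 -0.05 0 0;-1 134 176 -0.06 0 0;-1 171 225 -0.08 0 -0.01;-1 207 272 -0.09 -0.01 -0.01", "fingers": 100}}

```text
time: 9.12
position: [570.1, 8.3, 343.8]
tcp_rot: [-0.289, 1.567, -1.986]
wrist_force: [0.8, 0.3, 0.4]
gripper_width: 85.4
```

Run:
```python
from h import *
delta([407,-302.5,310],tiltR(-2.4,0))
```

```text
t 9.125 pos [570.1   8.3 343.8] delta [  35.  -122.7  328.7] [-0.084  0.003  0.001] len 353 rot 4.8 rows 5.6
```

{"api": "jog_arm", "payload": {"deltas": "5 -20 53 -0.01 0 0;11 -42 111 -0.03 0 0;17 -62 168 -0.04 0 0;23 -83 224 -0.06 0 0;29 -104 280 -0.07 0 0;35 -123 329 -0.08 0 0;35 -123 329 -0.08 0 0;35 -123 329 -0.08 0 0"}}

```text
time: 10.12
position: [406.7, -302.2, 309.5]
tcp_rot: [-0.65, 1.568, -2.267]
wrist_force: [0.3, 0.8, 0.1]
gripper_width: 85.2
```

Run:
```python
from h import *
delta([407,-302.5,310],tiltR(-2.4,0))
c=camera_params("wrist");p,d=read_camera("wrist");np.savez("pics/w7",p=p,d=d,K=c["K"],T=c["T"]);cv2.imwrite("pics/w7.png",p[:,:,::-1])
```

```text
t 10.125 pos [ 406.7 -302.2  309.5] delta [-0.5  0.3  0.3] [-0.004  0.002  0.002] len 1 rot 0.3 rows 0.0
```

View pics/w7.png

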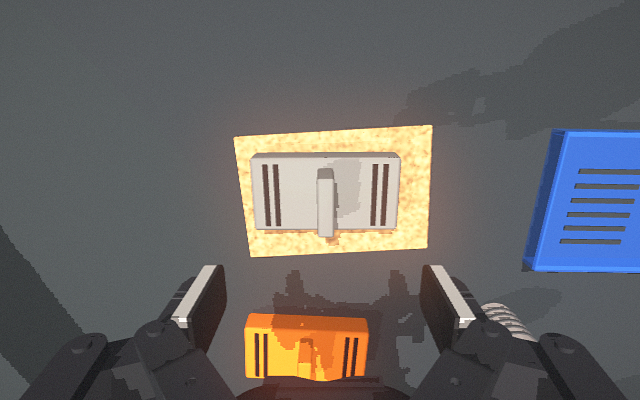

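Run:
```python
from h import *
p=cv2.imread("pics/w7.png")[145:245,240:410]
cv2.imwrite("pics/w7z.png",cv2.resize(p,None,fx=4.5,fy=4.5,interpolation=cv2.INTER_NEAREST))
```

```text
(no output)
```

View pics/w7z.png

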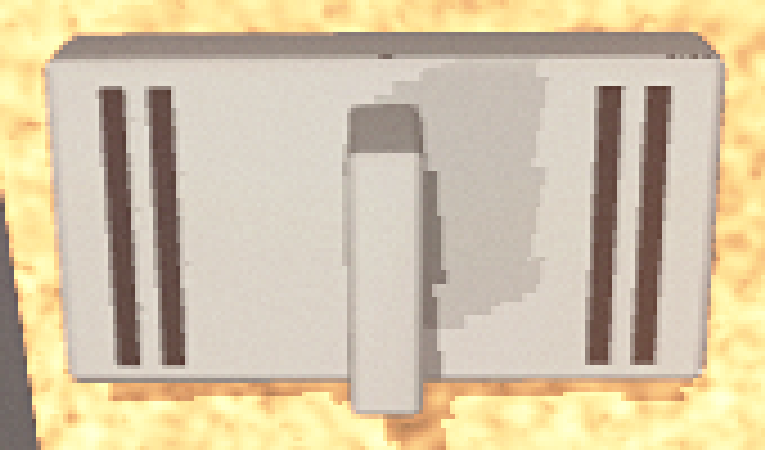

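Run:
```python
from h import *
np.set_printoptions(precision=1,suppress=True)
z=np.load("pics/w7.npz");c=dict(K=z["K"],T=z["T"])
f=lambda l:np.array(l)/4.5+[240-.5,145-.5]
q=ray("wrist",f([(46,59),(722,59),(703,378),(72,380)]),28,c);print(q,q.mean(0))
for a,b in((0,1),(3,2)): e=q[b]-q[a];print(np.linalg.norm(e),np.degrees(np.arctan2(e[1],e[0])))
g=ray("wrist",f([(347,154),(421,154),(420,413),(349,412)]),58,c);print(g,g.mean(0))
e=g[3]-g[0];print(np.linalg.norm(e),np.degrees(np.arctan2(e[0],-e[1])))
M=(q.mean(0)+g.mean(0))/2;print(M)
delta([M[0],M[1],4+203],tiltR(-2.4,0))
```

```text
[[ 353.8 -272.    28. ]
 [ 465.6 -277.    28. ]
 [ 463.9 -334.7   28. ]
 [ 351.7 -330.1   28. ]] [ 408.7 -303.4   28. ]
111.9735460956368 -2.5967934420494023
112.27136109805812 -2.3552697494195454
[[ 403.8 -282.    58. ]
 [ 414.8 -282.5   58. ]
 [ 413.1 -324.9   58. ]
 [ 402.  -324.3   58. ]] [ 408.4 -303.5   58. ]
42.2794463380609 -2.5473472359565603
[ 408.6 -303.4   43. ]
t 10.175 pos [ 407.2 -301.5  309.8] delta [102.8   1.6   1.6] [-0.  0.  0.] len 103 rot 0.2 rows 1.6
```

{"api": "jog_arm", "payload": {"deltas": "30 1 1 0 0 0;70 1.5 1.5 0 0 0;95 1.5 1.5 0 0 0;103 1.5 1.5 0 0 0;103 1.5 1.5 0 0 0;103 1.5 1.5 0 0 0"}}

```text
time: 10.92
position: [409.2, -303.2, 207.8]
tcp_rot: [0.154, 1.567, -1.46]
wrist_force: [-0.0, -0.2, 0.7]
gripper_width: 85.4
```

{"api": "jog_arm", "payload": {"deltas": "0 0 0 0 0 0;0 0 0 0 0 0;0 0 0 0 0 0;0 0 0 0 0 0;0 0 0 0 0 0;0 0 0 0 0 0", "fingers": 0, "newtons": 60}}

```text
time: 11.68
position: [409.3, -303.3, 208.0]
tcp_rot: [0.195, 1.567, -1.419]
wrist_force: [-1.1, -0.4, 3.9]
gripper_width: 11.0
```

{"api": "jog_arm", "payload": {"deltas": "-20 0 0 0 0 0;-70 0 0 0 0 0;-120 0 0 0 0 0;-150 0 0 0 0 0;-150 0 0 0 0 0"}}

```text
time: 12.3
position: [409.6, -302.9, 359.8]
tcp_rot: [0.61, 1.563, -1.005]
wrist_force: [0.1, -0.5, -2.3]
gripper_width: 10.9
```

Run:
```python
from h import *
R=tiltR(-1.2);n=-R[:,0]
M=np.array([619,24.4,76])+1.1*R[:,1]-.0*R[:,2]
delta(M+310*n-3*R[:,1],R)
delta([600,-140,380],tiltR(-2,16))
p,d=read_camera("wrist");cv2.imwrite("pics/w8.png",p[:,:,::-1])
```

```text
t 12.3 pos [ 409.6 -302.9  359.8] delta [  19.3  357.4 -340. ] [-0.024 -0.    -0.563] len 494 rot 32.3 rows 7.9
t 12.3 pos [ 409.6 -302.9  359.8] delta [ -20.5  183.1 -171. ] [-0.01   0.005 -0.284] len 251 rot 16.3 rows 4.0
```

View pics/w8.png

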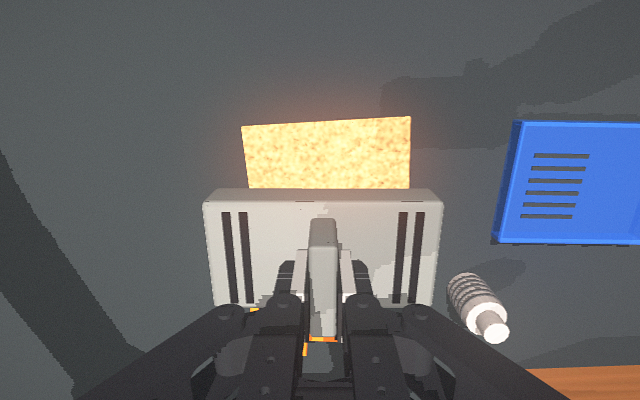

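{"api": "jog_arm", "payload": {"deltas": "-5 40 -38 0 0 -0.05;-11 86 -81 -0.01 0 -0.13;-17 130 -122 -0.01 0 -0.21;-20 175 -165 -0.01 0 -0.28;-15 220 -210 -0.01 0 -0.36;-6 265 -253 -0.02 0 -0.43;7 311 -296 -0.02 0 -0.5;19 357 -340 -0.02 0 -0.56"}}

```text
time: 13.35
position: [777.4, 18.7, 334.7]
tcp_rot: [-1.57, 1.006, 3.117]
wrist_force: [1.9, -0.4, -1.8]
gripper_width: 10.6
```

{"api": "jog_arm", "payload": {"deltas": "0 0 0 0 0 0;0 0 0 0 0 0"}}

```text
time: 13.6
position: [777.2, 18.9, 330.7]
tcp_rot: [-1.568, 1.001, 3.12]
wrist_force: [0.2, -0.7, -1.1]
gripper_width: 10.9
```

Run:
```python
from h import *
R=tiltR(-1.2);n=-R[:,0];s=R[:,1]
M=np.array([619,24.4,76])+1.1*s
delta(M+310*n-3*s,R)
delta(M+215*n-3*s,R)
c=camera_params("wrist");p,d=read_camera("wrist");np.savez("pics/w9",p=p,d=d,K=c["K"],T=c["T"]);cv2.imwrite("pics/w9.png",p[:,:,::-1])
```

```text
t 13.6 pos [777.2  18.9 330.7] delta [-10.1  -1.3  -2.2] [-0.003 -0.     0.011] len 10 rot 0.7 rows 0.2
t 13.6 pos [777.2  18.9 330.7] delta [84.9 -0.3 -2.1] [-0.003 -0.     0.011] len 85 rot 0.7 rows 1.4
```

View pics/w9.png

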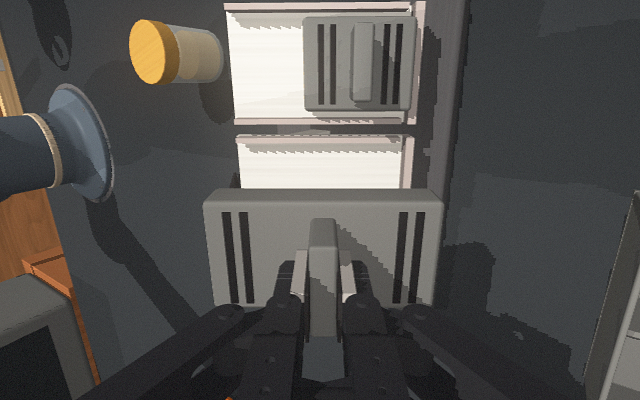

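{"api": "jog_arm", "payload": {"deltas": "30 0 -2 0 0 0.011;65 0 -2 -0.003 0 0.011;85 0 -2 -0.003 0 0.011;85 0 -2 -0.003 0 0.011;85 0 -2 -0.003 0 0.011"}}

```text
time: 14.28
position: [731.9, 19.5, 263.0]
tcp_rot: [-1.569, 1.018, 3.118]
wrist_force: [0.6, 0.4, -1.1]
gripper_width: 10.7
```

Run:
```python
from h import *
R=tiltR(-1.2);n=-R[:,0];s=R[:,1]
M=np.array([619,24.4,76])+1.1*s
delta(M+205*n-3*s,R);print(observe()["wrist_force"]@R)
c=camera_params("wrist");p,d=read_camera("wrist");np.savez("pics/w10",p=p,d=d,K=c["K"],T=c["T"]);cv2.imwrite("pics/w10.png",p[:,:,::-1])
```

```text
t 14.275 pos [731.9  19.5 263. ] delta [13.4  1.3 -2.5] [-0.004 -0.001 -0.005] len 14 rot 0.4 rows 0.2
[ 0.66397214  1.06157039 -0.44072264]
```

View pics/w10.png

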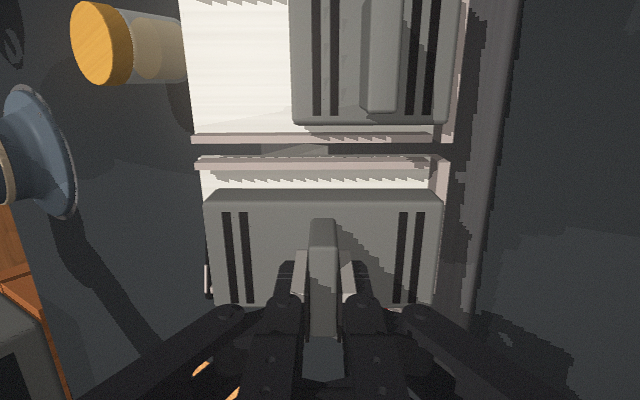

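{"api": "jog_arm", "payload": {"deltas": "3 1 -3 -0.004 0 -0.005;7 1 -3 -0.004 0 -0.005;10 1 -3 -0.004 0 -0.005;11 1 -3 -0.004 0 -0.005;11 1 -3 -0.004 0 -0.005"}}

```text
time: 14.95
position: [727.2, 23.0, 252.9]
tcp_rot: [-1.574, 1.013, 3.118]
wrist_force: [-0.4, -0.2, -2.0]
gripper_width: 10.8
```

Run:
```python
from h import *
R=tiltR(-1.2);n=-R[:,0];s=R[:,1]
M=np.array([619,24.4,76])+1.1*s
delta(M+204*n-3*s,R);print(observe()["wrist_force"]@R)
```

```text
t 14.95 pos [727.2  23.  252.9] delta [3.3 0.1 0.9] [ 0.001 -0.001 -0.   ] len 3 rot 0.1 rows 0.1
[1.90484884 0.77275257 0.19126647]
```

{"api": "jog_arm", "payload": {"deltas": "1.5 0 0 0 0 0;3 0 0 0 0 0;4 0 0 0 0 0;4 0 0 0 0 0"}}

```text
time: 15.45
position: [725.3, 23.1, 250.1]
tcp_rot: [-1.574, 1.014, 3.118]
wrist_force: [2.5, -0.1, 1.6]
gripper_width: 10.7
```

Run:
```python
from h import *
R=tiltR(-1.2);n=-R[:,0];s=R[:,1]
M=np.array([619,24.4,76])+1.1*s
delta(M+204*n-3*s,R);print(observe()["wrist_force"]@R)
```

```text
t 15.45 pos [725.3  23.1 250.1] delta [-0.   0.3  0.9] [ 0.001 -0.001 -0.001] len 1 rot 0.1 rows 0.0
[-2.71511015  1.24531665  0.06696332]
```

{"api": "jog_arm", "payload": {"deltas": "0 1 0 0 0 0;0 2 0 0 0 0;0 3 0 0 0 0;0 4 0 0 0 0;0 4 0 0 0 0"}}

```text
time: 16.08
position: [728.1, 23.1, 248.6]
tcp_rot: [-1.573, 1.01, 3.119]
wrist_force: [-4.2, -0.6, 5.7]
gripper_width: 10.9
```

Run:
```python
from h import *
R=tiltR(-1.2);n=-R[:,0];s=R[:,1]
M=np.array([619,24.4,76])+1.1*s
delta(M+204*n,R);print(observe()["wrist_force"]@R)
```

```text
t 16.075 pos [728.1  23.1 248.6] delta [0.1 0.  1. ] [ 0.001 -0.001  0.002] len 1 rot 0.1 rows 0.0
[-2.6508561  -6.54966055  0.65733988]
```

{"api": "jog_arm", "payload": {"deltas": "0 1 0 0 0 0;0 2 0 0 0 0;0 2 0 0 0 0"}}

```text
time: 16.45
position: [729.0, 23.1, 248.3]
tcp_rot: [-1.573, 1.006, 3.12]
wrist_force: [-5.5, -0.9, 8.2]
gripper_width: 11.1
```

Run:
```python
from h import *
R=tiltR(-1.2);n=-R[:,0];s=R[:,1]
M=np.array([619,24.4,76])+1.1*s
delta(M+204*n,R);print(observe()["wrist_force"]@R)
```

```text
t 16.45 pos [729.   23.1 248.3] delta [ 0.4 -0.9  1. ] [ 0.002 -0.     0.007] len 1 rot 0.4 rows 0.0
[-4.05181346 -8.99401616  0.98282698]
```

{"api": "jog_arm", "payload": {"deltas": "0 -0.5 0 0 0 0;0 -0.5 0 0 0 0;0 -0.5 0 0 0 0;0 -0.5 0 0 0 0;0 -0.5 0 0 0 0", "fingers": 70}}

```text
time: 17.08
position: [728.6, 23.2, 248.5]
tcp_rot: [-1.573, 1.006, 3.12]
wrist_force: [-0.4, 0.0, -0.2]
gripper_width: 59.8
```

{"api": "jog_arm", "payload": {"deltas": "-15 0 0 0 0 0;-45 0 0 0 0 0;-45 0 0 0 0 0;-45 0 0 0 0 0"}}

```text
time: 17.58
position: [752.5, 22.7, 286.1]
tcp_rot: [-1.572, 1.005, 3.121]
wrist_force: [0.0, -0.0, -0.4]
gripper_width: 59.9
```

Run:
```python
from h import *
R=tiltR(-1.2);n=-R[:,0];s=R[:,1]
M=np.array([619,24.4,76])
delta(M+245*n,R)
c=camera_params("wrist");p,d=read_camera("wrist");np.savez("pics/w11",p=p,d=d,K=c["K"],T=c["T"]);cv2.imwrite("pics/w11.png",p[:,:,::-1])
p=p[140:290,205:435,::-1];cv2.imwrite("pics/w11z.png",cv2.resize(p,None,fx=3.4,fy=3.4,interpolation=cv2.INTER_NEAREST))
```

```text
t 17.575 pos [752.5  22.7 286.1] delta [ 3.9 -1.8  1.1] [ 0.002 -0.     0.007] len 4 rot 0.4 rows 0.1
```

View pics/w11z.png

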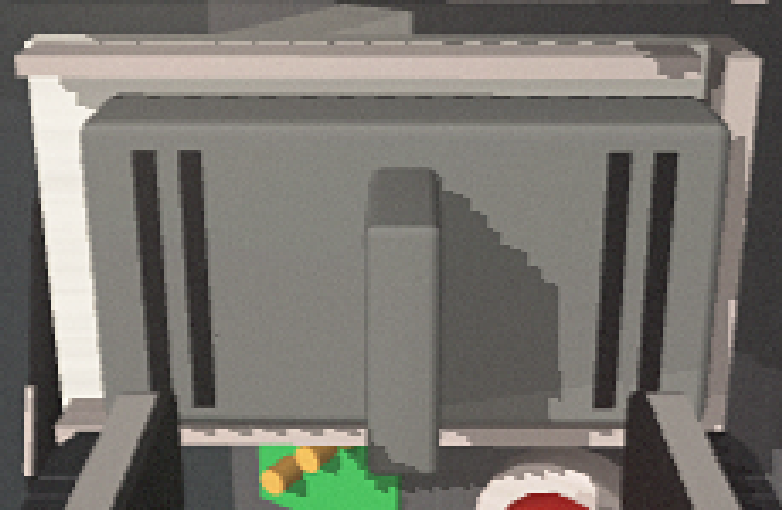

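Run:
```python
from h import *
delta([638,-69,300],tiltR(-1.2,0))
```

```text
t 17.625 pos [752.2  22.7 285.6] delta [  48.2 -102.6   93.9] [ 0.002 -0.     0.567] len 147 rot 32.5 rows 3.0
```

{"api": "jog_arm", "payload": {"deltas": "-30 0 5 0 0 0;-60 -10 40 0 0 0.1;-50 -40 80 0 0 0.25;-10 -75 94 0 0 0.4;25 -95 94 0 0 0.53;48 -103 94 0 0 0.57;48 -103 94 0 0 0.57;48 -103 94 0 0 0.57", "fingers": 0}}

```text
time: 18.62
position: [638.7, -69.1, 300.7]
tcp_rot: [1.801, 1.566, 0.211]
wrist_force: [0.9, -1.6, -0.0]
gripper_width: 0.1
```

Run:
```python
from h import *
delta([638.5,-68.7,218],tiltR(-1.2,0))
c=camera_params("wrist");p,d=read_camera("wrist");cv2.imwrite("pics/w12.png",p[:,:,::-1])
hsv=cv2.cvtColor(p,cv2.COLOR_RGB2HSV);m=(hsv[...,1]>180)&((hsv[...,0]<5)|(hsv[...,0]>175))
n,l,st,ce=cv2.connectedComponentsWithStats(m.astype(np.uint8))
for i in range(1,n):
    if st[i,4]>150:print(st[i],ce[i],ray("wrist",ce[i],41,c),np.median(d[l==i]))
```

```text
t 18.625 pos [638.7 -69.1 300.7] delta [82.7 -0.6 -0.3] [ 0.001 -0.001 -0.004] len 83 rot 0.3 rows 1.3
[295 179  48  49 199] [322.27135678 194.68844221] [[640.31671361 -62.35762597  41.        ]] 242.81802
```

View pics/w12.png

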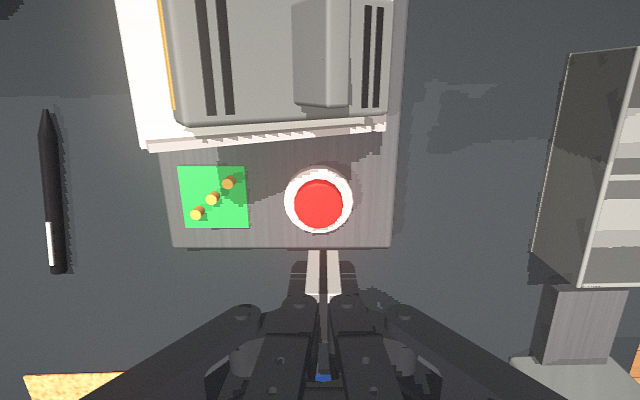

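{"api": "jog_arm", "payload": {"deltas": "40 -0.5 0 0 0 0;70 -0.5 0 0 0 0;79 -0.5 0 0 0 0;79 -0.5 0 0 0 0;79 -0.5 0 0 0 0"}}

```text
time: 19.3
position: [639.8, -68.7, 223.3]
tcp_rot: [1.726, 1.563, 0.136]
wrist_force: [-0.0, -0.0, -0.4]
gripper_width: -0.1
```

{"api": "jog_arm", "payload": {"deltas": "2 0 0 0 0 0;4 0 0 0 0 0;6 0 0 0 0 0;8 0 0 0 0 0;8 0 0 0 0 0"}}

```text
time: 19.92
position: [639.9, -68.7, 215.3]
tcp_rot: [1.724, 1.563, 0.134]
wrist_force: [-0.6, 0.3, 1.4]
gripper_width: 0.1
```

{"api": "jog_arm", "payload": {"deltas": "2 0 0 0 0 0;4 0 0 0 0 0;6 0 0 0 0 0;6 0 0 0 0 0"}}

```text
time: 20.42
position: [640.0, -68.7, 209.6]
tcp_rot: [1.691, 1.563, 0.101]
wrist_force: [-1.6, -1.6, 4.7]
gripper_width: -0.2
```

{"api": "jog_arm", "payload": {"deltas": "1 0 0 0 0 0;2 0 0 0 0 0;2 0 0 0 0 0"}}

```text
time: 20.8
position: [640.1, -68.5, 209.4]
tcp_rot: [1.587, 1.563, -0.003]
wrist_force: [-4.9, -0.2, 13.5]
gripper_width: 0.2
```

{"api": "jog_arm", "payload": {"deltas": "0 0 0 0 0 0;-20 0 0 0 0 0;-60 0 0 0 0 0;-110 0 0 0 0 0;-150 0 0 0 0 0;-150 0 0 0 0 0"}}

```text
time: 21.55
position: [639.9, -68.1, 364.2]
tcp_rot: [1.557, 1.555, -0.034]
wrist_force: [-0.5, -0.4, -0.3]
gripper_width: 0.3
```

Run:
```python
from h import *
delta([450,-250,400],tiltR(-25,0))
```

```text
t 21.55 pos [639.9 -68.1 364.2] delta [ -38.7 -185.8  185.6] [ 0.417 -0.003 -0.016] len 265 rot 23.9 rows 4.2
```

Move clear for a final look.

{"api": "jog_arm", "payload": {"deltas": "-8 -37 37 0.08 0 0;-16 -74 74 0.16 0 0;-24 -112 112 0.25 0 0;-32 -150 150 0.33 0 0;-39 -186 186 0.42 0 0;-39 -186 186 0.42 0 0"}}

```text
time: 22.3
position: [446.6, -253.8, 400.1]
tcp_rot: [1.863, 1.557, -0.156]
wrist_force: [0.6, 0.3, 0.1]
gripper_width: 0.3
```

Run:
```python
from h import *
print(observe()["position"],observe()["qd"].round(3))
for n in("top","scene"):
    p,d=read_camera(n);p=p[:,:,::-1];cv2.imwrite(f"pics/{n}9.png",p)
```

```text
[ 446.60291887 -253.77920778  400.12811896] [-0.047  0.025 -0.076 -0.021 -0.024 -0.016 -0.004]
```

View pics/top9.png

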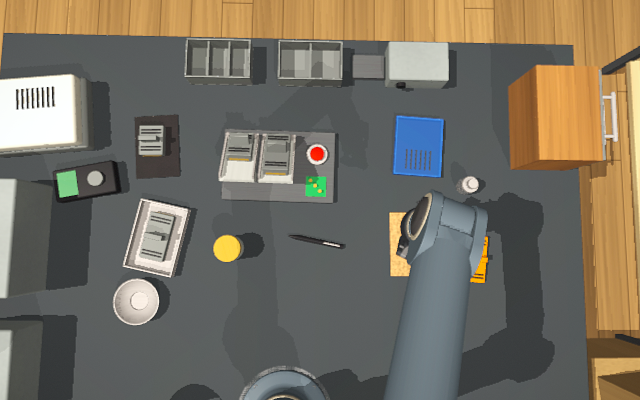

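View pics/scene9.png

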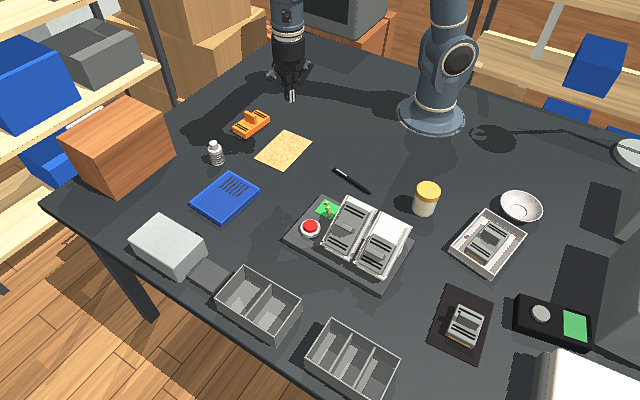

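The final views show the old cartridge in the tray (top 157,237), the spare in the right bay (277,157), the mat empty, and everything else where it was.

```bash
python3 -c "
from station import *
print(finish_job())"
```

```text
the job is handed in; nothing more can be done
None
```

The job is done and handed in at about 22 s of robot time.

**What I did**
- I lifted the old long cartridge out of the right bay and laid it flat, fin up, in the middle of the steel tray.
- I then laid the grey spare from the cork mat in the emptied right bay and slid it down against the ledge. The contact force along the slope was about 9 N. Then I let go.
- Last, I pressed the red button to its stop and released it. The force rose to 13.5 N with no further travel.

**Last checks**
- The wrist view after letting go shows the spare flat, with the same gap to the ledge as the original had.
- The final top and scene views show the old cartridge in the tray and the mat empty. The short cartridges, jar, stylus, lid and barrel look unmoved; the orange look-alike does too in the scene view, though the arm partly hid it from above.

**What disagreed**
- My first estimate of the bay cartridge from the top camera was about 9 mm off along the slope, because I misread an edge. I corrected it with the wrist camera before grasping.
- The button position differed by about 4–5 mm between the top and wrist cameras. I used a point close to the wrist value.
- I did not measure the button's travel directly. That it went fully down comes from the force at the stop, and the final views show the button clear of the gripper.

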